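# Load a turning blank into the sprung feed track

### The job

Load the short square wooden blank into the feed track of the drilling jig. Pull the sprung follower all the way back by its wooden knob, where it stays by itself, put the blank flat and lengthwise into the open track ahead of it, then push the knob forward past the middle so that the spring closes the follower and holds the blank against the steel end stop.

Things in the scene. Friction and masses are not known exactly. Their poses are not given: they have to be found in the camera images.
- jig: Fixed jig, board 460 x 130 mm. Origin: on the bench top, mid loading gap; x along the track to the end stop and drill motor, y across, z up. In mm: track floor z 12; side strips' inner faces y +-32, tops z 26; stop face x 60, top z 57; motor from x 122, top z 85; rear bracket x -111 to -103, top z 48; spring wing to y -180, under z 45. Follower's front face: x 10 closed, -65 fully back.
- follower (a joint): Travel of the follower along the jig's -x (m): 0 closed (gap to stop 50 mm), 0.075 fully back (gap 125 mm), 0.025 closed on the blank. Over-centre spring: below 0.055 it pushes forward to the stop (8 N at 0, 4 N at 0.025); above, it holds the follower back (3 N at 0.075). Damping 40 N per m/s: pull at 0.1 m/s or slower.
- follower_knob (a point): Grip point on the axis of the follower's upright dark-wood knob, 24 mm across, 50 mm high, 78 mm above the bench (knob top 100 mm); it stands on the dark steel follower block (30 long, 60 wide, top 50 mm above the bench). In the jig's frame x is -8 mm closed, -83 mm fully back, y 0. Axes as the jig's.
- blank_center (a point): Centre of the loose blank to load: a pale wooden block 75 mm long (its x axis), section 40 x 40 mm, lying on the bench with its centre 20 mm up, about 80 g. Unwanted pale blanks lie near: one 150 mm long of the same section, a round one standing, a thin one 20 x 20 mm. Loaded: x 22, z 32 mm in the jig's frame.
Not all that is in view belongs to the job. What is shaped like the part that bears blank_center but purple or red is not meant.

How it is judged:
By the outcome, as a careful person would: the job done as asked, in the order asked, and still so for the second after the job is handed in, with the robot touching nothing.
It also fails if it takes over 62 s, if anything falls off the work surface, if the arm or the gripper's body presses on something with over 40 N, if the wrist force passes 120 N, or if a joint passes its speed limit or range.

### The arm

A 6-joint arm with a two-finger parallel gripper is mounted at the origin on the work surface. World frame = base frame: x ahead of the robot, y to its left, z up, the work surface at z = 0. Lengths are in mm, angles in rad, forces in N, time in s.
With the tool pointing down it reaches from about 350 to 875 mm from the base axis. Payload 4.2 kg.
Tool frame: the origin (TCP) lies on the mounting face of the last link; the fingertips stand 173 mm ahead of it and the grasp point (between the pads) lies 155 mm ahead of it (tcp_to_grasp is the distance from the TCP to the grasp point, in mm); z points along the fingers, y is the direction in which the jaws open and shut (so a half turn about z gives the same grasp; the last joint's range is limited). The gripper opens to 85 mm and grips with 20 to 120 N. Pads are 22 mm wide; open, the fingers measure 114 mm over their backs; the gripper's body (76 mm by 85 mm) begins 54 mm behind the grasp point. The pads swing forward as they close: fully open they stand 13 mm farther back than shut.
Start: joints at [0.259, 0.385, 0.008, 0, -1.194, -0.259], TCP at [624.98, 0.025, 404.712] pointing down, gripper open.
Joint ranges: [-3.14, 3.14], [-1.21, 2.06], [-1.07, 1.41], [-3.16, 2.05], [-2.99, -0.16], [-3.1, 3.1]. Speed limits (rad/s): [2.79, 2.79, 3.14, 3.14, 3.14, 3.14].

### API

Orientations are given as a unit quaternion [x, y, z, w].
In Python, from bench import * gives the robot as it stands. The module is installed in compiled form; this text tells all that it offers.
- The arm moves only by the tool apply_moves, never from a script. Its arguments are lists of equal length, an entry for each row: "fingers": the closure, from 0 (fully open) to 1 (shut); "dp": the shift along the world's x, y, z in cm, a list of three; "yaw": the turn about the world's z in degrees. A call has 1 to 10 rows; each row is the pose to reach, as a shift and turn from the pose measured when the call began; what a row does not reach only later rows make up. A row lasts 1/10 s, in which the tool goes at most 50 mm and 8.59 degrees, less where a joint would pass 70% of its speed; a pose out of reach is approached as far as the arm can. A call with a gripper value outside its range is refused whole. The fingers move at their own pace and stop on an object; the grip force is fixed at half the most. Time passes only in rows, so rows that repeat a pose let the fingers close. It gives the time, the measured TCP pose, the force and the opening at its end, in the units of the state.
- read_state(): the state, without advancing time (a new reading comes with each control period).
- get_image(name): name is "scene" or "side" or "wrist"; returns a dict with "color" (420x560x3 uint8, blue, green, red), "mtx" (3x3 intrinsics, pixels), "camera_from_world" (4x4, takes a point from world to camera coordinates); the wrist camera has in their place "tool_from_camera" (4x4, takes a point from camera to tool coordinates, whose origin is the TCP and whose axes are the flange's). Camera axes: x right, y down, z forward; pixel columns grow to the right and rows downward; lengths in mm; the calibration is good to about 2 mm. A picture is of the moment at which its call begins: read the wrist's pose just before it. There is no depth.
- job_done(): hands the job in, once; it reports no verdict.
The state is a dict: "clock": time; "joints": joint angles; "joint_vel": joint speeds; "joint_efforts": joint torques, N m; "position": TCP position; "ee_rot": TCP orientation; "contact_force": force on the tool from outside, world axes, zero at the start; "wrist_torque": the same for the moment, N m; "gripper_width": finger opening in mm.
Only numpy, scipy, OpenCV 4.12 (cv2) and the standard library are available. Lean on these libraries where they do the work, as an engineer would, in place of code of your own. Each camera call takes 0.05 s, during which the arm holds its last target. There are 200 camera calls.

## Working session

There is one attempt and no reset: what is moved stays moved. The work goes in short steps, Python scripts to look and compute and a tool call to move; the robot and the scene stay as the last step left them, time stands still between calls to the robot, and variables do not carry over. Pictures are saved under pics/ and viewed, about 8 in all and at most 12, crops included, and the job is handed in when it is done.

Besides the shell and the picture viewer there is one more tool, called after "Request:" by a JSON object that holds its "api" and its "payload". apply_moves: Moves the arm, as the interface text tells. Its arguments: {"type":"object","properties":{"fingers":{"type":"array","items":{"type":"number"}},"dp":{"type":"array","items":{"type":"array","items":{"type":"number"}}},"yaw":{"type":"array","items":{"type":"number"}}},"required":["fingers","dp","yaw"]}

```bash
mkdir -p pics
python3 - <<'E'
from bench import *
import cv2,numpy as np
for n in("scene","side"):
    g=get_image(n);cv2.imwrite(f"pics/{n}0.png",g["color"]);np.savez(f"{n}0.npz",**g)
    print(n,g["mtx"].round(1).tolist(),g["camera_from_world"].round(3).tolist())
print(read_state())
E
```

```text
scene [[428.5, 0.0, 280.5], [0.0, 428.5, 212.3], [0.0, 0.0, 1.0]] [[-0.122, 0.992, 0.014, 10.568], [0.591, 0.084, -0.803, -207.612], [-0.798, -0.089, -0.596, 1272.111], [0.0, 0.0, 0.0, 1.0]]
side [[468.9, 0.0, 279.7], [0.0, 468.9, 206.1], [0.0, 0.0, 1.0]] [[0.993, -0.115, 0.018, -463.713], [-0.071, -0.718, -0.693, 125.994], [0.092, 0.687, -0.721, 771.01], [0.0, 0.0, 0.0, 1.0]]
{'clock': 0.1, 'joints': array([ 2.58584252e-01,  3.85482942e-01,  6.76004266e-03, -4.10296592e-04,
       -1.19399418e+00, -2.58632458e-01]), 'joint_vel': array([-0.0001915 , -0.00191493,  0.00421691,  0.00194668, -0.00027011,
       -0.00127107]), 'joint_efforts': array([-2.41840362e-04, -3.93318665e+01,  1.88929778e+01,  4.19793829e+00,
       -2.58899068e-03, -3.31562532e-06]), 'position': array([6.24821106e+02, 2.25201672e-02, 4.03731362e+02]), 'ee_rot': array([-7.07035891e-01,  7.07176987e-01,  6.47672808e-04, -7.34307469e-04]), 'contact_force': array([ 0.56399575,  0.23761838, -0.26585292]), 'wrist_torque': array([ 0.02310382,  0.02072966, -0.00990009]), 'gripper_width': 85.58452516486182}
```

View pics/scene0.png

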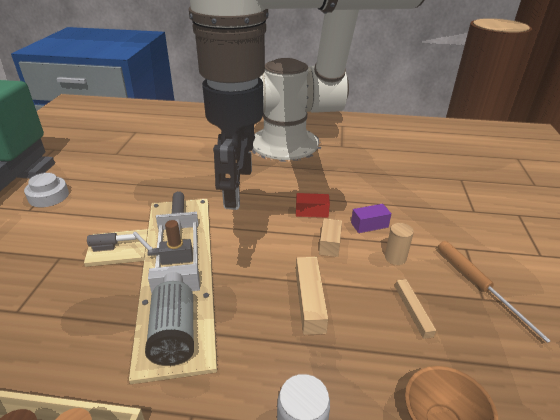

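View pics/side0.png

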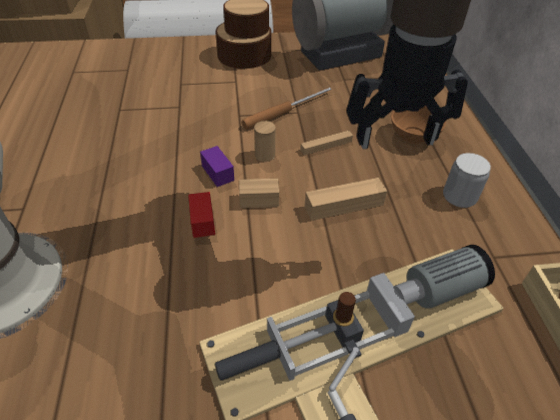

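The candidates, as (scene) / (side) pixels:
- **Short square pale block:** (331,237) / (259,193)
- **150 mm block:** (312,294) / (345,197)
- **Round standing block:** (399,244) / (264,140)
- **Thin block:** (415,306) / (327,142)
- **Red and purple blocks:** not meant.

The short square pale block fits the description. I'll confirm it in an enlarged crop and measure it.

```bash
cat > h.py <<'E'
import numpy as np,cv2
def load(n):
    g=np.load(n+".npz");return g["color"],g["mtx"],g["camera_from_world"]
def ray(px,K,T,z):
    px=np.atleast_2d(np.asarray(px,float));d=np.c_[(px-K[:2,2])/np.diag(K)[:2],np.ones(len(px))]@T[:3,:3]
    c=-T[:3,:3].T@T[:3,3];return c+d*((z-c[2])/d[:,2])[:,None]
def proj(p,K,T):
    q=np.atleast_2d(p)@T[:3,:3].T+T[:3,3];q=q@K.T;return q[:,:2]/q[:,2:]
E
python3 - <<'E'
from h import *
def crop(im,x,y,w,h,s):return cv2.resize(im[y:y+h,x:x+w],None,fx=s,fy=s,interpolation=cv2.INTER_CUBIC)
a,K,T=load("scene0");b,K2,T2=load("side0")
top=np.hstack([crop(a,305,210,60,50,5),crop(b,220,165,60,50,5)])
bot=np.hstack([crop(b,195,240,310,175,1.9),np.zeros((332,11,3),np.uint8)])
top=np.hstack([crop(a,305,210,50,50,5),crop(b,225,165,68,50,5)])
W=max(top.shape[1],bot.shape[1]);pad=lambda m:np.pad(m,((0,0),(0,W-m.shape[1]),(0,0)))
cv2.imwrite("pics/c1.png",np.vstack([pad(top),pad(bot)]))
for n,(im,K,T),seed in(("scene",(a,K,T),(331,237)),("side",(b,K2,T2),(259,193))):
    hsv=cv2.cvtColor(im,cv2.COLOR_BGR2HSV);x,y=seed
    print(n,"patch hsv",hsv[y-3:y+4:3,x-3:x+4:3].reshape(-1,3).tolist(),"ray z40",ray(seed,K,T,40).round(0).tolist())
# jig guess: board corners
print("scene corners z12",ray([(152,202),(211,199),(131,378),(215,370)],a is not None and load("scene0")[1],load("scene0")[2],12).round(0).tolist())
print("side corners z12",ray([(202,350),(224,418),(478,246),(503,305)],K2,T2,12).round(0).tolist())
print("knob z100",ray((172,223),*load("scene0")[1:],100).round(0),ray((347,298),K2,T2,100).round(0))
E
```

```text
scene patch hsv [[16, 97, 221], [16, 96, 218], [16, 100, 207], [17, 96, 221], [16, 97, 218], [16, 99, 207], [16, 96, 221], [17, 98, 216], [16, 99, 209]] ray z40 [[469.0, 148.0, 40.0]]
side patch hsv [[17, 100, 174], [17, 97, 176], [16, 98, 174], [16, 97, 132], [16, 97, 129], [16, 103, 119], [16, 97, 92], [15, 98, 91], [16, 93, 93]] ray z40 [[442.0, 127.0, 40.0]]
scene corners z12 [[365.0, -268.0, 12.0], [334.0, -135.0, 12.0], [803.0, -136.0, 12.0], [774.0, -16.0, 12.0]]
side corners z12 [[334.0, -161.0, 12.0], [363.0, -260.0, 12.0], [817.0, -15.0, 12.0], [808.0, -135.0, 12.0]]
knob z100 [[ 542. -148.  100.]] [[ 541. -151.  100.]]
```

View pics/c1.png

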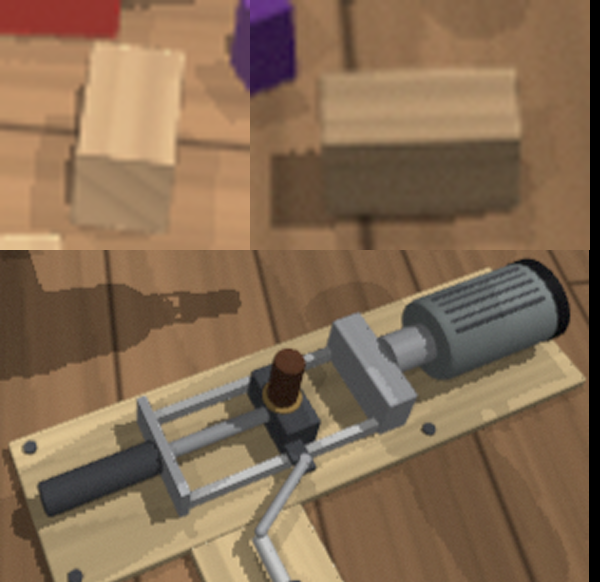

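The crop shows the short square pale block, about twice as long as it is wide, lying flat with its long axis roughly along world x. Its top corners are at scene pixels (324,219), (342,220), (340,243) and (320,241). The follower is closed and the knob top is at about side (347,298).

Run:
```python
from h import *
a=load("scene0");b=load("side0")
for n,g,c in(("scene",a,[(323.8,218.6),(341.8,220.4),(339.8,243),(320.2,241.2)]),("side",b,[(239,180.4),(278.2,178.8),(279,192.6),(239.4,193.8)])):
    p=ray(c,*g[1:],40);r=cv2.minAreaRect(p[:,:2].astype(np.float32));print(n,p[:,:2].round(0).tolist(),"rect",r,"mean",p.mean(0).round(1))
th=np.deg2rad(15.8);R=np.array([[np.cos(th),-np.sin(th)],[np.sin(th),np.cos(th)]])
o=np.array([542,-149.5])+R@[8,0];print("o guess",o)
for n,g in(("scene",a),("side",b)):
    im,K,T=g;hsv=cv2.cvtColor(im,cv2.COLOR_BGR2HSV)
    m=cv2.inRange(hsv,(14,40,120),(28,125,255))
    m=cv2.morphologyEx(m,cv2.MORPH_OPEN,np.ones((3,3)))
    cs,_=cv2.findContours(m,cv2.RETR_EXTERNAL,cv2.CHAIN_APPROX_NONE)
    pts=np.vstack(cs)[:,0].astype(float)
    w=ray(pts,K,T,12)[:,:2];j=(w-o)@R
    for s in(1,-1):
        k=(abs(s*j[:,1]-65)<12)&(abs(j[:,0]-15)<250)
        if k.sum()<20:print(n,s,"few");continue
        q=j[k];f=np.polyfit(q[:,0],q[:,1],1)
        for _ in range(4):
            e=abs(q[:,1]-np.polyval(f,q[:,0]));q=q[e<max(2,np.median(e)*1.5)];f=np.polyfit(q[:,0],q[:,1],1)
        print(n,s,len(q),"xr",q[:,0].min().round(),q[:,0].max().round(),"dyaw",np.degrees(np.arctan(f[0])).round(2),"y at0",f[1].round(1))
    # knob: dark red-brown
    x,y=(172,226) if n=="scene" else(346,304)
    m=cv2.inRange(hsv,(0,60,15),(14,255,110));
    roi=np.zeros_like(m);roi[y-12:y+22,x-14:x+14]=255
    nb,l,st,ce=cv2.connectedComponentsWithStats(m&roi);i=1+st[1:,4].argmax();print(n,"knob",st[i],ce[i].round(1))
    ys,xs=np.where(l==i)
    cx=[xs[ys==r].mean() for r in np.unique(ys)];print(np.round(cx,1).tolist())
```

```text
scene [[410.0, 132.0], [411.0, 170.0], [485.0, 166.0], [485.0, 128.0]] rect ((447.6791687011719, 148.53427124023438), (38.66567611694336, 75.88690948486328), 87.4039535522461) mean [447.5 148.7  40. ]
side [[407.0, 165.0], [482.0, 162.0], [479.0, 125.0], [406.0, 129.0]] rect ((443.9405212402344, 144.78848266601562), (37.686378479003906, 74.88804626464844), 87.89440155029297) mean [443.6 145.1  40. ]
o guess [ 549.69774395 -147.32175802]
scene 1 few
scene -1 few
scene knob [165 223  16  23 234] [173.1 235.2]
[177.0, 177.0, 172.7, 171.8, 172.3, 172.0, 172.0, 172.0, 172.5, 172.5, 172.5, 173.0, 173.0, 173.5, 173.5, 173.5, 173.5, 174.0, 174.0, 174.0, 174.0, 173.5, 173.5]
side 1 73 xr -233.0 251.0 dyaw -0.6 y at0 64.4
side -1 218 xr -193.0 244.0 dyaw 0.75 y at0 -65.4
side knob [336 292  20  30 442] [345.1 306.5]
[346.0, 346.5, 346.5, 346.5, 346.5, 347.0, 346.5, 347.0, 346.5, 346.5, 346.5, 346.0, 346.0, 345.5, 345.5, 345.0, 345.0, 343.3, 344.3, 344.5, 344.0, 343.4, 343.3, 343.5, 343.0, 343.0, 343.5, 344.0, 343.0, 343.5]
```

Estimates so far:
- **Blank:** (445.5, 147), yaw about -2.5°.
- **Jig:** origin about (550, -147), yaw about 15.8°.
- **Knob:** about (542, -149.5).

I'll move above the knob with the jaws along the jig's x.

Request:
{"api": "apply_moves", "payload": {"fingers": [0,0,0,0,0,0,0,0], "dp": [[-1.5,-3,-1],[-3,-6,-3],[-5,-9,-5],[-7,-12,-7],[-8.3,-15,-8.5],[-8.3,-15,-8.5],[-8.3,-15,-8.5],[-8.3,-15,-8.5]], "yaw": [3,6,9,12,15,15.8,15.8,15.8]}}

```text
clock: 0.9
position: [542.5, -149.5, 319.2]
ee_rot: [0.798, -0.603, 0.0, 0.0]
contact_force: [0.3, 0.3, 0.0]
gripper_width: 85.6
```

Run:
```python
from bench import *
import cv2,numpy as np
s=read_state();g=get_image("wrist");cv2.imwrite("pics/w1.png",g["color"])
np.savez("w1.npz",pos=s["position"],q=s["ee_rot"],**g)
print(s["position"],s["ee_rot"],g["tool_from_camera"].round(3).tolist(),g["mtx"].round(1).tolist())
```

```text
[ 542.49203943 -149.50561629  319.24010004] [ 7.97608131e-01 -6.03175797e-01  2.12414336e-05  4.75777623e-04] [[-0.001, -0.957, -0.289, 74.051], [1.0, -0.001, -0.001, -0.181], [0.0, -0.289, 0.957, 31.331], [0.0, 0.0, 0.0, 1.0]] [[373.1, 0.0, 286.0], [0.0, 373.1, 210.0], [0.0, 0.0, 1.0]]
```

View pics/w1.png

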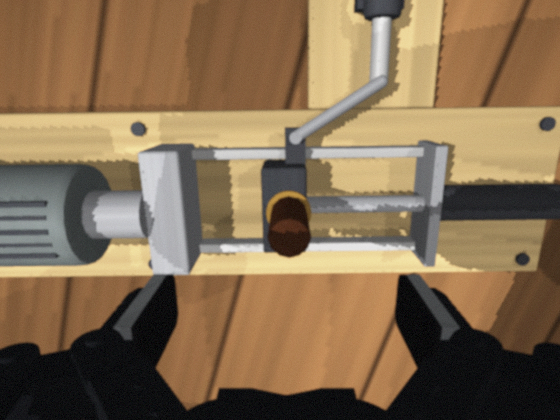

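The wrist view shows the board edges from (0,113) to (553,106) and from (0,275) to (540,268). The knob top is at about (289,237), the stop's top front edge at x≈188, and the bracket at x≈437.

Run:
```python
from h import *
from scipy.spatial.transform import Rotation as Ro
g=np.load("w1.npz");K=g["mtx"];B=np.eye(4);B[:3,:3]=Ro.from_quat(g["q"]).as_matrix();B[:3,3]=g["pos"]
T=np.linalg.inv(B@g["tool_from_camera"])
im=g["color"];hsv=cv2.cvtColor(im,cv2.COLOR_BGR2HSV).astype(int)
# board edges via strongest saturation gradient per column
sat=cv2.GaussianBlur(im,(5,5),0)[...,0].astype(float)
def edge(cols,r0,sgn):
    P=[]
    for c in cols:
        seg=sat[r0-14:r0+15,c];d=sgn*np.diff(seg);P.append((c,r0-14+d.argmax()+.5))
    return np.array(P)
L=[]
for nm,cols,r0,s in(("top",list(range(5,300,6))+list(range(450,545,6)),110,1),("bot",range(190,400,6),271,-1)):
    P=edge(cols,r0,s);w=ray(P,K,T,12)[:,:2]
    v=cv2.fitLine(w.astype(np.float32),cv2.DIST_HUBER,0,.01,.01).ravel();a=np.degrees(np.arctan(v[1]/v[0]));n=np.array([-np.sin(np.radians(a)),np.cos(np.radians(a))])
    print(nm,"yaw",a.round(2),"offset",(w@n).mean().round(1));L.append((a,v[2:]))
a=np.radians(np.mean([l[0] for l in L]));n=np.array([-np.sin(a),np.cos(a)]);u=np.array([n[1],-n[0]])
d=[l[1]@n for l in L];print("yaw",np.degrees(a),"width",d[1]-d[0],"mid",np.mean(d))
for nm,p,z in(("knobtop",(289,237),100),("stop front top",(188,150),57),("stop front top2",(180,270),57),("brk front top",(427,150),48),("strip top out",(300,150),26),("strip bot",(350,245),26)):
    w=ray(p,K,T,z)[0,:2];print(nm,w.round(1),"along",(w@u).round(1),"across",(w@n-np.mean(d)).round(1))
```

```text
top yaw 16.52 offset -363.5
bot yaw 16.54 offset -235.0
yaw 16.531982 width 128.55502 mid -299.25336
knobtop [ 541.8 -152.2] along 476.1 across -0.8
stop front top [ 612.6 -174.7] along 537.5 across -42.5
stop front top2 [601.7 -93.4] along 550.2 across 38.5
brk front top [ 467.1 -214.5] along 386.8 across -39.3
strip top out [ 543.9 -189.8] along 467.4 across -37.4
strip bot [ 487.4 -131.5] along 429.9 across 34.5
```

Request:
{"api": "apply_moves", "payload": {"fingers": [0,0,0,0,0,0.5,1,1,1,1], "dp": [[-0.1,-0.2,-2],[-0.1,-0.2,-4],[-0.1,-0.2,-6.5],[-0.1,-0.2,-8.6],[-0.1,-0.2,-8.6],[-0.1,-0.2,-8.6],[-0.1,-0.2,-8.6],[-0.1,-0.2,-8.6],[-0.1,-0.2,-8.6],[-0.1,-0.2,-8.6]], "yaw": [0.7,0.7,0.7,0.7,0.7,0.7,0.7,0.7,0.7,0.7]}}

```text
clock: 1.95
position: [541.4, -151.4, 234.5]
ee_rot: [0.802, -0.598, 0.0, 0.001]
contact_force: [-2.0, 0.6, 6.0]
gripper_width: 22.4
```

Request:
{"api": "apply_moves", "payload": {"fingers": [1,1,1,1], "dp": [[0,0,0],[0,0,0],[0,0,0],[0,0,0]], "yaw": [0,0,0,0]}}

```text
clock: 2.35
position: [541.4, -151.4, 234.5]
ee_rot: [0.801, -0.598, 0.0, 0.001]
contact_force: [0.2, -0.1, 0.7]
gripper_width: 23.0
```

Request:
{"api": "apply_moves", "payload": {"fingers": [1,1,1,1,1,1,1,1,1,1], "dp": [[-0.36,-0.11,0],[-1.08,-0.32,0],[-1.8,-0.53,0],[-2.52,-0.75,0],[-3.24,-0.96,0],[-3.96,-1.17,0],[-4.68,-1.39,0],[-5.4,-1.6,0],[-6.1,-1.81,0],[-6.6,-1.96,0]], "yaw": [0,0,0,0,0,0,0,0,0,0]}}

```text
clock: 3.35
position: [474.6, -171.2, 234.6]
ee_rot: [0.801, -0.598, -0.0, 0.001]
contact_force: [0.8, 0.3, -0.3]
gripper_width: 22.7
```

Request:
{"api": "apply_moves", "payload": {"fingers": [1,1,1,1,1,1], "dp": [[-0.3,-0.1,0],[-0.55,-0.17,0],[-0.6,-0.18,0],[-0.6,-0.18,0],[-0.6,-0.18,0],[-0.6,-0.18,0]], "yaw": [0,0,0,0,0,0]}}

```text
clock: 3.95
position: [469.2, -172.8, 234.5]
ee_rot: [0.801, -0.598, 0.001, 0.0]
contact_force: [4.9, 3.6, -2.8]
gripper_width: 22.7
```

Request:
{"api": "apply_moves", "payload": {"fingers": [0.5,0,0,0,0,0,0,0,0,0], "dp": [[0,0,0],[0,0,0],[0,0,0],[0,0,0],[0,0,1],[0,0,4],[0,0,8],[0,0,8.6],[0,0,8.6],[0,0,8.6]], "yaw": [0,0,0,0,0,0,0,0,0,0]}}

```text
clock: 4.95
position: [468.6, -172.8, 320.2]
ee_rot: [0.801, -0.598, 0.0, 0.0]
contact_force: [-0.2, -0.4, 0.6]
gripper_width: 85.3
```

Run:
```python
from bench import *
import cv2,numpy as np
s=read_state();print(s["position"],s["gripper_width"])
g=get_image("side");cv2.imwrite("pics/side1.png",g["color"])
```

```text
[ 468.60533538 -172.76940776  320.20631303] 85.34614304711916
```

View pics/side1.png

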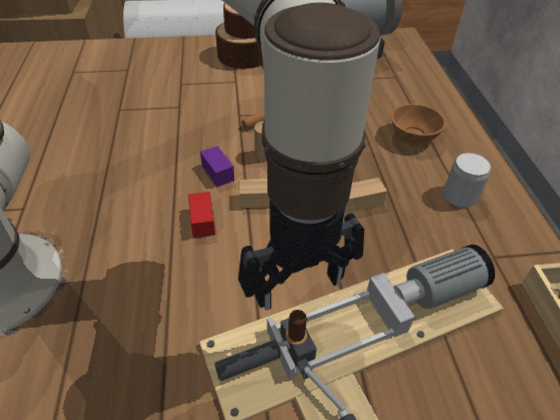

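The follower is fully back and staying there by itself, with the knob top at (297,318). Next I'll move to the blank.

Request:
{"api": "apply_moves", "payload": {"fingers": [0,0,0,0,0,0,0,0,0,0], "dp": [[-0.2,2,0],[-0.5,6,0],[-0.8,10,0],[-1.1,14,0],[-1.4,18,0],[-1.7,22,0],[-2,26,0],[-2.2,30,0],[-2.3,32,0],[-2.3,32,0]], "yaw": [7,15,23,31,39,47,55,63,71,71]}}

```text
clock: 6.0
position: [445.4, 149.3, 318.4]
ee_rot: [1.0, -0.019, -0.001, 0.002]
contact_force: [0.3, 0.1, 0.8]
gripper_width: 85.2
```

Run:
```python
from bench import *
from h import *
from scipy.spatial.transform import Rotation as Ro
s=read_state();g=get_image("wrist");cv2.imwrite("pics/w2.png",g["color"])
K=g["mtx"];B=np.eye(4);B[:3,:3]=Ro.from_quat(s["ee_rot"]).as_matrix();B[:3,3]=s["position"];T=np.linalg.inv(B@g["tool_from_camera"])
np.savez("w2.npz",color=g["color"],mtx=K,camera_from_world=T)
c=[[445.5+x*.999-y*-.0436,147+x*-.0436+y*.999,40] for x,y in((-37.5,-20),(37.5,-20),(37.5,20),(-37.5,20))]
print(s["position"],Ro.from_quat(s["ee_rot"]).as_euler("xyz",degrees=True),s["joints"].round(2),"predicted top corners",proj(c,K,T).round(0).tolist())
```

```text
[445.43053772 149.3491902  318.43026112] [ 1.79820448e+02  9.91900893e-02 -2.20507696e+00] [ 0.67  0.21 -0.49  0.   -0.88  0.86] predicted top corners [[315.0, 258.0], [318.0, 154.0], [258.0, 154.0], [260.0, 258.0]]
```

View pics/w2.png

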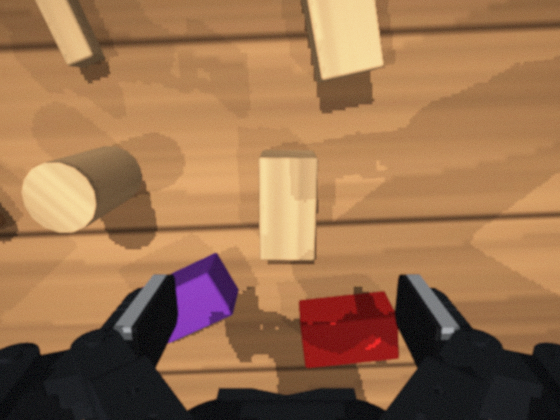

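The short square blank is between the jaws, with its top at columns 261–316 and rows 158–261, aligned with the gripper. The centre works out at about (443.5, 147). The red and purple blocks are clear of the finger lanes.

Request:
{"api": "apply_moves", "payload": {"fingers": [0,0,0,0,0,0,0.3,0.6,1,1], "dp": [[-0.2,-0.2,-2],[-0.2,-0.2,-5],[-0.2,-0.2,-8],[-0.2,-0.2,-11],[-0.2,-0.2,-12.9],[-0.2,-0.2,-12.9],[-0.2,-0.2,-12.9],[-0.2,-0.2,-12.9],[-0.2,-0.2,-12.9],[-0.2,-0.2,-12.9]], "yaw": [0,0,0,0,0,0,0,0,0,0]}}

```text
clock: 7.05
position: [443.7, 146.4, 190.8]
ee_rot: [1.0, -0.021, 0.0, 0.001]
contact_force: [-0.7, -0.4, 5.3]
gripper_width: 38.9
```

Request:
{"api": "apply_moves", "payload": {"fingers": [1,1,1,1,1], "dp": [[0,0,0],[0,0,0],[0,0,0],[0,0,0],[0,0,0]], "yaw": [0,0,0,0,0]}}

```text
clock: 7.55
position: [443.6, 146.3, 190.8]
ee_rot: [1.0, -0.021, -0.0, 0.001]
contact_force: [-0.1, 0.1, 0.9]
gripper_width: 38.8
```

Request:
{"api": "apply_moves", "payload": {"fingers": [1,1,1,1,1,1,1,1,1,1], "dp": [[0,0,1.5],[0,0,5],[0,0,9],[0,-2,12],[1,-5,12],[3,-9,12],[5,-13,12],[7,-17,12],[9,-21,12],[10.5,-25,12]], "yaw": [0,0,0,0,3,6,9,12,15,18.9]}}

```text
clock: 8.55
position: [549.4, -105.5, 310.4]
ee_rot: [0.99, 0.145, -0.0, 0.001]
contact_force: [0.2, 0.8, -0.8]
gripper_width: 38.5
```

Request:
{"api": "apply_moves", "payload": {"fingers": [1,1,1,1], "dp": [[0,0,0],[0,0,0],[0,0,0],[0,0,0]], "yaw": [0,0,0,0]}}

```text
clock: 8.95
position: [549.1, -104.4, 310.4]
ee_rot: [0.989, 0.145, -0.0, 0.001]
contact_force: [0.3, 0.1, -1.6]
gripper_width: 38.7
```

Request:
{"api": "apply_moves", "payload": {"fingers": [1,1,1,1,1,1,1], "dp": [[0.5,-1.5,0],[1,-3,0],[1.35,-4.1,0],[1.35,-4.1,-2],[1.35,-4.1,-5],[1.35,-4.1,-6.5],[1.35,-4.1,-6.5]], "yaw": [-0.2,-0.2,-0.2,-0.2,-0.2,-0.2,-0.2]}}

```text
clock: 9.65
position: [561.8, -146.2, 242.8]
ee_rot: [0.99, 0.143, -0.003, 0.0]
contact_force: [0.4, 0.4, -1.2]
gripper_width: 38.4
```

Run:
```python
from bench import *
import cv2,numpy as np
s=read_state();print(s["position"],s["ee_rot"].round(4))
a=get_image("wrist")["color"];b=get_image("side")["color"]
cv2.imwrite("pics/p1.png",np.vstack([cv2.resize(a,(400,300)),cv2.resize(b[200:410,200:480],(400,300))]))
```

```text
[ 561.82464181 -146.21325556  242.79192548] [ 9.897e-01  1.428e-01 -3.000e-03  3.000e-04]
```

View pics/p1.png

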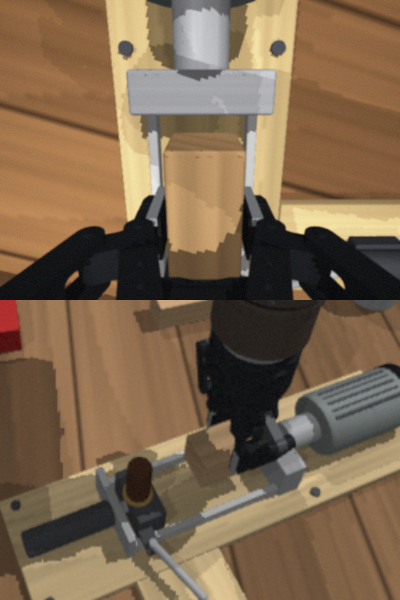

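The blank is centred over the track between the strips and parallel to them, with clearance to the stop. I'll lower it slowly.

Request:
{"api": "apply_moves", "payload": {"fingers": [1,1,1,1,1,1,1,1], "dp": [[0.08,0.1,-0.5],[0.08,0.1,-1.3],[0.08,0.1,-2.1],[0.08,0.1,-2.9],[0.08,0.1,-3.4],[0.08,0.1,-3.7],[0.08,0.1,-3.85],[0.08,0.1,-3.85]], "yaw": [0,0,0,0,0,0,0,0]}}

```text
clock: 10.55
position: [563.9, -145.0, 207.0]
ee_rot: [0.99, 0.143, -0.0, 0.001]
contact_force: [0.7, 0.6, -0.6]
gripper_width: 39.0
```

Request:
{"api": "apply_moves", "payload": {"fingers": [1,1,1], "dp": [[0,0,-0.03],[0,0,-0.05],[0,0,-0.05]], "yaw": [0,0,0]}}

```text
clock: 10.85
position: [563.9, -145.0, 206.7]
ee_rot: [0.99, 0.143, 0.0, 0.001]
contact_force: [-0.2, -0.6, -0.9]
gripper_width: 39.0
```

Not yet on the floor, since contact is expected at TCP z≈203.

Request:
{"api": "apply_moves", "payload": {"fingers": [1,1,1,1,1], "dp": [[0,0,-0.1],[0,0,-0.2],[0,0,-0.3],[0,0,-0.35],[0,0,-0.35]], "yaw": [0,0,0,0,0]}}

```text
clock: 11.35
position: [563.9, -145.0, 203.1]
ee_rot: [0.99, 0.143, -0.0, 0.001]
contact_force: [0.4, -0.3, -1.3]
gripper_width: 38.6
```

Request:
{"api": "apply_moves", "payload": {"fingers": [1,1,0.35,0.35,0.35,0.35,0.35,0.35,0.35,0.35], "dp": [[0,0,-0.06],[0,0,-0.06],[0,0,-0.06],[0,0,-0.06],[0,0,-0.06],[0,0,0.5],[0,0,2],[0,0,5],[0,0,9],[0,0,11.5]], "yaw": [0,0,0,0,0,0,0,0,0,0]}}

```text
clock: 12.35
position: [564.3, -145.1, 321.4]
ee_rot: [0.99, 0.144, 0.002, 0.002]
contact_force: [0.1, 0.1, 0.0]
gripper_width: 55.6
```

Run:
```python
from bench import *
import cv2,numpy as np
s=read_state();print(s["position"],s["gripper_width"])
a=get_image("wrist")["color"];b=get_image("side")["color"]
cv2.imwrite("pics/p2.png",np.vstack([cv2.resize(a,(400,300)),cv2.resize(b[200:410,200:480],(400,300))]))
```

```text
[ 564.32605697 -145.07227186  321.44515165] 55.56829830329207
```

View pics/p2.png

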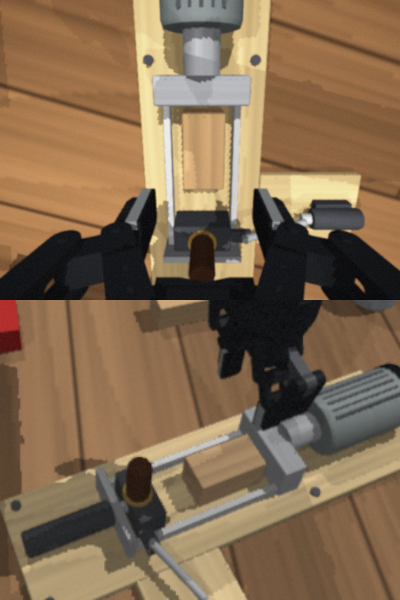

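The blank lies flat in the track, parallel to it. The follower is still back. Now I'll go to the knob with the jaws along the track.

Request:
{"api": "apply_moves", "payload": {"fingers": [0.2,0,0,0,0,0,0,0,0,0], "dp": [[-1,-0.3,0],[-2,-0.6,0],[-3,-0.9,0],[-4,-1.2,0],[-5,-1.5,0],[-6,-1.8,0],[-7,-2.1,0],[-8,-2.4,0],[-9,-2.6,0],[-9.5,-2.8,0]], "yaw": [-8,-16,-24,-32,-40,-48,-56,-64,-72,-80]}}

```text
clock: 13.45
position: [468.8, -173.2, 322.7]
ee_rot: [0.849, -0.529, 0.001, 0.005]
contact_force: [1.1, -0.1, 1.4]
gripper_width: 85.4
```

Request:
{"api": "apply_moves", "payload": {"fingers": [0,0,0,0], "dp": [[0,0,0],[0,0,0],[0,0,0],[0,0,0]], "yaw": [-8,-10,-10,-10]}}

```text
clock: 13.85
position: [468.7, -173.2, 322.3]
ee_rot: [0.8, -0.6, 0.001, 0.005]
contact_force: [-0.0, 0.3, -0.0]
gripper_width: 85.0
```

Request:
{"api": "apply_moves", "payload": {"fingers": [0,0,0,0,0,0.5,1,1,1,1], "dp": [[0.05,0,-2],[0.05,0,-4],[0.05,0,-6.5],[0.05,0,-8.7],[0.05,0,-8.7],[0.05,0,-8.7],[0.05,0,-8.7],[0.05,0,-8.7],[0.05,0,-8.7],[0.05,0,-8.7]], "yaw": [0,0,0,0,0,0,0,0,0,0]}}

```text
clock: 14.85
position: [470.0, -173.0, 236.6]
ee_rot: [0.8, -0.6, 0.002, 0.004]
contact_force: [-0.4, 3.1, 3.8]
gripper_width: 23.0
```

Request:
{"api": "apply_moves", "payload": {"fingers": [1,1,1,1,1,1,1,1,1], "dp": [[0,0,0],[0,0,0],[0.5,0.15,0],[1.1,0.33,0],[1.7,0.5,0],[2.3,0.68,0],[2.9,0.86,0],[3.4,1.01,0],[3.4,1.01,0]], "yaw": [0,0,0,0,0,0,0,0,0]}}

```text
clock: 15.75
position: [505.8, -162.2, 236.6]
ee_rot: [0.8, -0.6, 0.004, 0.003]
contact_force: [2.6, 2.6, -1.4]
gripper_width: 22.8
```

Request:
{"api": "apply_moves", "payload": {"fingers": [0.5,0,0,0,0,0,0,0,0,0], "dp": [[0,0,0],[0,0,0],[0,0,0],[0,0,0],[0,0,0],[0,0,1],[0,0,4],[0,0,8],[0,0,12],[0,0,14]], "yaw": [0,0,0,0,0,0,0,0,0,0]}}

```text
clock: 16.75
position: [506.1, -162.4, 381.6]
ee_rot: [0.8, -0.599, 0.007, 0.001]
contact_force: [0.9, 0.1, -0.2]
gripper_width: 85.4
```

Request:
{"api": "apply_moves", "payload": {"fingers": [0,0,0,0,0,0], "dp": [[-1,3,0],[-2,7,0],[-3,11,0],[-3,15,0],[-3,17,0],[-3,17,0]], "yaw": [0,0,0,0,0,0]}}

```text
clock: 17.35
position: [475.9, 9.5, 382.6]
ee_rot: [0.802, -0.598, 0.007, 0.001]
contact_force: [-0.2, -1.0, -0.2]
gripper_width: 85.3
```

Run:
```python
from bench import *
from h import *
s=read_state();print(s["position"],s["contact_force"])
a=get_image("scene");b=get_image("side")
A=a["color"][190:340,110:240];Bc=b["color"][220:420,200:500]
cv2.imwrite("pics/p3.png",np.hstack([cv2.resize(A,(300,346)),cv2.resize(Bc,(490,346))]))
o=np.array([549.2,-149.2]);u=np.array([.9587,.2845])
for n,g in(("scene",a),("side",b)):
    k=np.r_[o+u*-33,100];print(n,"predicted knob top",proj(k,g["mtx"],g["camera_from_world"]).round(0))
    K=g["color"];np.savez(n+"9.npz",**g)
```

```text
[475.87398971   9.45316781 382.56304593] [-0.21296397 -0.98069906 -0.17657029]
scene predicted knob top [[171. 215.]]
side predicted knob top [[331. 304.]]
```

View pics/p3.png

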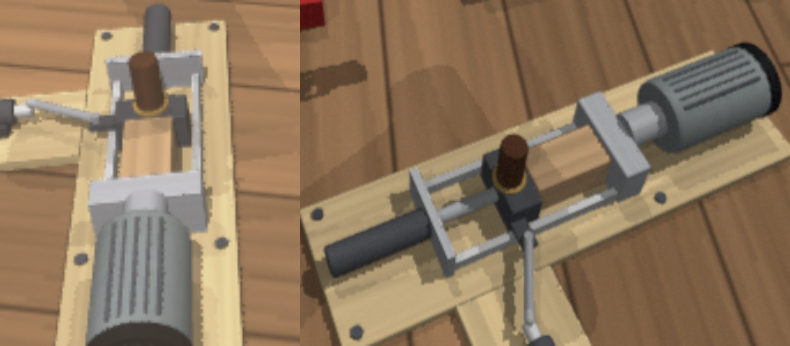

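The blank is held between the follower and the stop. The knob top is at side pixel (330,303), against a predicted (331,304) for "closed on the blank". The gripper is well clear.

```bash
python3 -c "
from bench import *
print(job_done())"
```

```text
the job is handed in; nothing more can be done
None
```

The short square blank is loaded, and I've handed the job in at about 17.5 s of the 62 s allowed. I pulled the follower back about 75 mm and it stayed there by itself. I laid the blank flat and lengthwise in the track, then pushed the knob about 37 mm forward, past the middle. When I let go, the spring closed the follower onto the blank.

- **Final position:** the last pictures show the blank lying straight between the follower and the end stop. The knob top is at side pixel (330,303), against (331,304) predicted for 25 mm of travel, closed on the blank.
- **Clearance and forces:** the gripper is well clear of the jig. The wrist forces reported after each move were never above about 6 N.
- **Disagreements:** the first board-edge measurements of the jig's yaw differed by about 1.3° (15.2° to 16.6°). I used 16.5° from the wrist camera, where both edges agreed. The blank's position differed by about 4 mm between the two fixed cameras, and I settled it with the wrist view before gripping.
- **Not measured:** I didn't measure the force holding the blank; that it is held rests on the follower's final position.

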